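# Load a praline box and turn it once through the label sealer

### The job

Take the red praline box out of the cardboard stock tray, where it stands on edge, lay it down flat with its gold face up and press it fully home, flush, into the white nest of the turntable. Then turn the turntable by its black knob one full turn anticlockwise (seen from above), so the box passes under the roller, and stop with the nest back at the red loading mark on the base. Leave the other things on the table where they are.

Things in the scene. Friction and masses are not known exactly. Their poses are not given: they have to be found in the camera images.
- gift_box: Closed rigid red box, 66 x 46 x 28 mm (x, y, z), 0.05 to 0.1 kg; origin at its centre. The +z face is gold with a round red spot, the other broad face plain red. It starts standing on a 66 x 28 mm edge, 46 mm tall, in the stock tray, gold face towards the tray's +x; in the tray it can only be taken across its 28 mm thickness.
- other_box: Bystander: dark brown box of the same size and axes with a white printed face, standing in the same stock tray about 100 mm from the red one. Which of the two is nearer the robot varies.
- stock_tray: Fixed open cardboard tray, 228 x 80 x 36 mm outside (x, y, z), walls and floor about 4 to 5 mm; origin under its centre, x along its length. The boxes stand on its floor (origin about 28 mm above the table); the side walls stand about 3 mm from the ends of the boxes.
- sheet: Thin flat green paper sheet on the table, 170 x 160 mm, 1 mm, fixed, no obstacle: the clear space between tray and turntable, for putting the box down and taking it again. Origin under its centre.
- turntable (a joint): Angle of the turntable (rad), anticlockwise from above positive, about the vertical axis through axis. 0: nest at the red loading mark of the base; starts between -0.4 and 0; 6.283 is one full turn, back at the mark. Stops at -0.6 and 6.9. Plain friction of about 0.12 N m: it stays where it is left.
- axis (a point): On the turntable's axis, on the top face of its aluminium disc (radius 160 mm), 30 mm above the table; its axes turn with the disc.
- sealer: Fixed round grey base under the turntable, radius 165 mm; origin on the turntable's axis at table height. The loading mark is a red block on its rim at its +y; a red tick on the disc meets it at joint 0. At -y is the roller gate: a black roller lying radially 86 to 182 mm from the axis, underside 64 mm, top 87 mm above the table, its blue post outside the disc.
- nest (a point): Centre of the nest's floor, 30 mm above the table, 113 mm from the axis. White frame 93 x 73 mm with a rectangular recess 71 x 51 mm (x, y), 4 mm chamfer, 28 mm deep: a box fully home is flush with its top, 58 mm above the table. x tangent to the disc, y outward, z up; turns with the disc. The box may lie either way round; home, its origin is 14 mm above this point.
- knob (a point): On the axis of the black upright crank knob (24 mm diameter, spins freely; grip it firmly), 118 mm above the table, 60 mm from the turntable's axis, across the disc from the nest. The knob reaches from 90 to 136 mm above the table, straight from 102 to 126 mm. It passes 14 mm inside the roller's inner end; fingertips kept above 90 mm pass over the roller.
- cup_a: Bystander: dark chocolate cup, 36 mm wide, 22 mm tall.
- cup_b: Bystander: dark chocolate cup, 36 mm wide, 22 mm tall.
- jar: Bystander: amber jar with a brass-coloured lid, 60 mm wide, 75 mm tall.
- tape_roll: Bystander: yellow tape roll lying flat, 90 mm wide, 24 mm tall.
- spatula: Bystander: spatula 200 mm long lying on the table.
There are look-alikes about, which are no part of the job. Of the things shaped like the gift_box, the red one is meant.

How it is judged:
On the way, in this order (a step that is already met when the one before it is completed fails the run):
1. the red box lies fully home in the nest, gold face up, at the loading side (turntable within 0.6 rad of the mark) (horizontal distance between gift_box and nest below 0.006 m and z of gift_box in the frame of nest between 0.011 and 0.0165 m and angle between the x axis of gift_box and the x axis of nest, either way round below 0.15 rad and angle between gift_box's own z axis and vertical below 0.1 rad and value of joint turntable below 0.6 rad), for 0.2 s.
2. the turntable has made half a turn with the box still home in the nest, under the roller (horizontal distance between gift_box and nest below 0.006 m and z of gift_box in the frame of nest between 0.011 and 0.0165 m and angle between the x axis of gift_box and the x axis of nest, either way round below 0.15 rad and angle between gift_box's own z axis and vertical below 0.1 rad and value of joint turntable between 2.9 and 3.7 rad).
At the end, for the whole second after the job is handed in: Red box in the nest, gold face up: within 6 mm of centre, 0.15 rad of square, 0.1 rad of level, origin 11 to 16.5 mm above the nest floor; turntable at rest one full anticlockwise turn on, within 0.12 rad of the loading mark (joint 6.163 to 6.403) (horizontal distance between gift_box and nest below 0.006 m and z of gift_box in the frame of nest between 0.011 and 0.0165 m and angle between the x axis of gift_box and the x axis of nest, either way round below 0.15 rad and angle between gift_box's own z axis and vertical below 0.1 rad and value of joint turntable between 6.163 and 6.403 rad and velocity of joint turntable between -0.05 and 0.05 rad/s and linear speed of gift_box below 0.02 m/s); the robot touches nothing.
It fails at once if another thing on the table (brown box, cup, jar, tape roll or spatula) is pushed more than 40 mm (distance of any of other_box, cup_a, cup_b, jar, tape_roll, spatula from where it was at the start of the episode above 0.04 m).
It also fails if it takes over 72 s, if anything falls off the work surface, if the arm or the gripper's body presses on something with over 40 N, if the wrist force passes 120 N, or if a joint passes its speed limit or range.

### The arm

A 6-joint arm with a two-finger parallel gripper is mounted at the origin on the work surface. World frame = base frame: x ahead of the robot, y to its left, z up, the work surface at z = 0. Lengths are in m, angles in rad, forces in N, time in s.
With the tool pointing down it reaches from about 0.35 to 0.975 m from the base axis. Payload 4.9 kg.
Tool frame: the origin (TCP) lies on the mounting face of the last link; the fingertips stand 173 mm ahead of it and the grasp point (between the pads) lies ctrl.pinch_z ahead of it (ctrl.pinch_z is the distance from the TCP to the grasp point, in m); z points along the fingers, y is the line along which they close (so a half turn about z gives the same grasp; the last joint's range is limited). The gripper opens to 85 mm and grips with 20 to 120 N. Pads are 22 mm wide; open, the fingers measure 114 mm over their backs; the gripper's body (76 mm by 85 mm) begins 54 mm behind the grasp point. The pads swing forward as they close: fully open they stand 13 mm farther back than shut.
Start: joints at [-1.221, 0.053, 1.613, -0, 1.476, -0.119], TCP at [0.282, -0.558, 0.405] pointing down, gripper open.
Joint ranges: [-3.01, 3.01], [-1.01, 2.22], [0.06, 2.58], [-1.02, 4.17], [0.09, 2.62], [-3.14, 3.14]. Speed limits (rad/s): [2.57, 2.57, 3.14, 3.14, 3.14, 3.14].

### API

Orientations are given as a rotation vector (axis times angle).
In Python, from station import telemetry, eyes, ctrl gives the robot as it stands.
- The arm moves only by the tool apply_moves, never from a script. Its argument "plan" is a list of rows, each a list of 5 numbers: the finger opening in m, from 0 to 0.0854, then the shift along the tool's x, y, z in m, then the turn about the tool's z in rad. In form: [[jaw, x, y, z, roll], ...]. A call has 1 to 12 rows; each row is the pose to reach, as a shift and turn from the pose commanded when the call began, along the tool's axes at that moment; what a row does not reach only later rows make up. A row lasts 1/12 s, in which the tool goes at most 41.7 mm and 7.16 degrees, less where a joint would pass 70% of its speed; a pose out of reach is approached as far as the arm can. A call with a gripper value outside its range is refused whole. The fingers move at their own pace and stop on an object; "newtons" is the grip in N (left out, the last holds). Time passes only in rows, so rows that repeat a pose let the fingers close. It gives the time, the measured TCP pose, the force, the opening and the grip force at its end, in the units of the state.
- telemetry.get_obs(): the state, without advancing time (a new reading comes with each control period).
- eyes.get_image(name): name is "scene" or "top"; returns a dict with "img" (420x560x3 uint8, blue, green, red), "range_z" (420x560 float32, m along the optical axis (not along the pixel's ray), 0 where there is no reading), "K" (3x3 intrinsics, pixels), "pose" (4x4, takes a point from camera to world coordinates). Camera axes: x right, y down, z forward; pixel columns grow to the right and rows downward; lengths in m; the calibration is good to about 2 mm. A picture is of the moment at which its call begins.
- ctrl.finish_job(): hands the job in; it is judged then, once.
Trained networks look in a picture, given as the dict that the camera call returned (one of the last four; its "shot" number tells which), for a name from the list of things; names that differ only in an ending like _2 or _b are one class to them, and where a whole thing is asked for, a point or a joint stands for the part that bears it (a point fixed in the world has none). Each returns a list of dicts, best first, with "confidence" (0 to 1); they miss things now and then, are a little off and sometimes report something else, mostly with a low value. They report only what shows in the picture. A call takes as long as a camera call. They do not tell look-alikes from the thing itself.
- eyes.search_frame(thing, picture): "box" ([left, top, right, bottom] in pixels, round what is visible of it).
- eyes.outline_of(thing, picture): "region" (420x560 bool, what is visible of it) and "box" ([left, top, right, bottom] in pixels, round what is visible of it).
- eyes.tip_of(thing, picture): "point" ([column, row] in pixels: a listed point, or the origin of a listed thing).
The state is a dict: "t": time; "q": joint angles; "dq": joint speeds; "effort": joint torques, N m; "tool_pos": TCP position; "tool_rot": TCP orientation; "contact_force": force on the tool from outside, world axes, zero at the start; "wrist_torque": the same for the moment, N m; "opening": finger opening in m; "grip_force": force on a finger pad.
Only numpy, scipy, OpenCV 4.12 (cv2) and the standard library are available. Lean on these libraries where they do the work, as an engineer would, in place of code of your own. Each camera call takes 0.05 s, during which the arm holds its last target. There are 200 camera calls.

## Working session

There is one attempt and no reset: what is moved stays moved. The work goes in short steps, Python scripts to look and compute and a tool call to move; the robot and the scene stay as the last step left them, time stands still between calls to the robot, and variables do not carry over. Pictures are saved under pics/ and viewed, at most 10 in all, crops included, and the job is handed in when it is done.

Besides the shell and the picture viewer there is one more tool, called after ">>>" as a command line: name --pt "numbers of a row" for each row, then --argument value for the rest. apply_moves: Moves the arm, as the interface text tells. Its arguments: {"type":"object","properties":{"plan":{"type":"array","items":{"type":"array","items":{"type":"number"}}},"newtons":{"type":"number"}},"required":["plan"]}

```bash
mkdir -p pics; ls; cat > h.py <<'E'
import numpy as np, cv2
from scipy.spatial.transform import Rotation as R
from station import telemetry, eyes, ctrl
def cloud(p):
    z=p["range_z"];K=p["K"];v,u=np.indices(z.shape)
    c=np.stack([(u-K[0,2])/K[0,0]*z,(v-K[1,2])/K[1,1]*z,z],-1)
    w=c@p["pose"][:3,:3].T+p["pose"][:3,3]; w[z<=0]=np.nan
    return w
def atz(p,uv,h):
    K=p["K"];d=p["pose"][:3,:3]@np.array([(uv[0]-K[0,2])/K[0,0],(uv[1]-K[1,2])/K[1,1],1]);o=p["pose"][:3,3]
    return o+d*(h-o[2])/d[2]
E
python3 - <<'E'
from h import *
np.set_printoptions(precision=4,suppress=True)
o=telemetry.get_obs();print(o,ctrl.pinch_z);print(R.from_rotvec(o["tool_rot"]).as_matrix())
for n in("top","scene"):
    p=eyes.get_image(n);cv2.imwrite(f"pics/{n}.png",p["img"]);print(n,p["K"][0],p["pose"])
    for t,h in(("gift_box",.028),("nest",.03),("knob",.118),("axis",.03),("sealer",0),("stock_tray",0),("sheet",0)):
        for r in eyes.tip_of(t,p)[:2]: print(t,r["confidence"],r["point"],atz(p,r["point"],h))
E
```

```text
pics
{'t': 0.0, 'q': array([-1.221 ,  0.0534,  1.6143,  0.    ,  1.476 , -0.119 ]), 'dq': array([ 0.    ,  0.0005,  0.0004, -0.0008,  0.0004,  0.0019]), 'effort': array([  0.0003, -39.3675, -37.0181,  -0.0002,   0.0068,   0.    ]), 'tool_pos': array([ 0.2823, -0.5573,  0.4035]), 'tool_rot': array([-3.0537, -0.7292,  0.0004]), 'contact_force': array([-1.1731,  0.2746, -0.2526]), 'wrist_torque': array([ 0.0037, -0.008 ,  0.0327]), 'grip_force': 0.0, 'opening': 0.08566919084185376} 0.1547
[[ 0.8921  0.4518 -0.0007]
 [ 0.4518 -0.8921  0.0019]
 [ 0.0002 -0.002  -1.    ]]
top [502.5746   0.     273.4496] [[ 0.0152 -0.9941  0.1075  0.411 ]
 [-0.9999 -0.0159 -0.006  -0.0101]
 [ 0.0076 -0.1074 -0.9942  1.5417]
 [ 0.      0.      0.      1.    ]]
gift_box 0.8 [173.5, 269.6] [0.3608 0.2755 0.028 ]
gift_box 0.77 [142.8, 285.9] [0.3115 0.3647 0.028 ]
knob 0.91 [346.2, 190.2] [ 0.5959 -0.2262  0.118 ]
knob 0.43 [159.3, 208.9] [0.5338 0.305  0.118 ]
axis 0.62 [321.2, 191.5] [ 0.6022 -0.1636  0.03  ]
sealer 0.61 [320.9, 194.7] [ 0.596  -0.1658  0.    ]
stock_tray 0.86 [157.6, 206.8] [0.5504 0.3366 0.    ]
sheet 0.68 [238.0, 220.0] [0.5136 0.0885 0.    ]
scene [384.2823   0.     271.2823] [[-0.0155  0.5997 -0.8001  1.3277]
 [ 0.9997  0.0242 -0.0012  0.0115]
 [ 0.0187 -0.7999 -0.5999  0.6675]
 [ 0.      0.      0.      1.    ]]
gift_box 0.87 [389.1, 220.7] [0.4869 0.3342 0.028 ]
gift_box 0.78 [358.6, 193.5] [0.3548 0.2723 0.028 ]
nest 0.69 [244.9, 242.0] [ 0.5929 -0.0547  0.03  ]
nest 0.61 [200.6, 252.9] [ 0.6373 -0.1594  0.03  ]
knob 0.86 [174.9, 210.1] [ 0.5837 -0.222   0.118 ]
knob 0.44 [363.9, 300.0] [0.8497 0.1859 0.118 ]
axis 0.89 [204.6, 242.5] [ 0.5986 -0.1556  0.03  ]
axis 0.61 [245.8, 247.3] [ 0.6129 -0.051   0.03  ]
sealer 0.89 [202.0, 250.7] [ 0.5964 -0.1652  0.    ]
sealer 0.27 [246.6, 244.1] [ 0.5666 -0.0528  0.    ]
stock_tray 0.85 [388.5, 243.3] [0.5495 0.3239 0.    ]
sheet 0.69 [307.8, 235.5] [0.5252 0.1105 0.    ]
```

View pics/top.png

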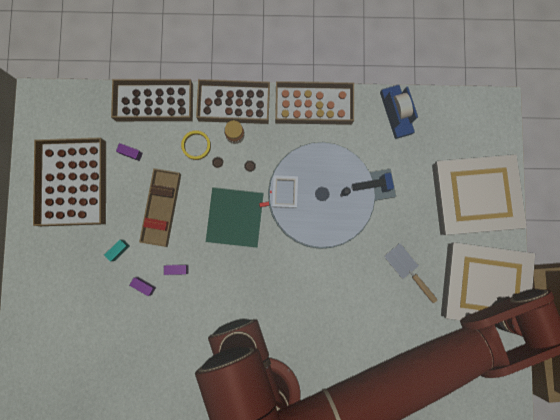

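View pics/scene.png

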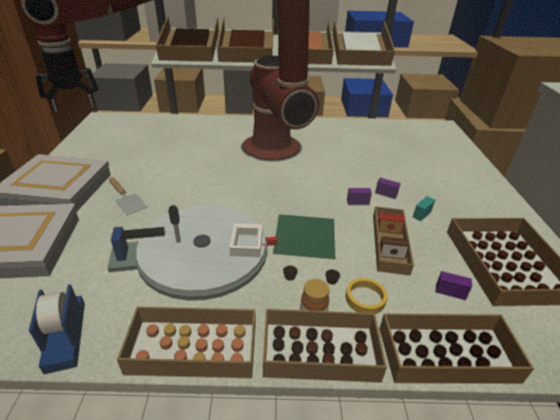

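The top view shows the red box at about (156,225) at the robot end of the tray, with the brown one at (162,191). The nest is at (285,191), the knob at (346,190) and the red mark at (264,205). The scene view shows the white and gold faces towards the camera, so tray +x points away from the robot. Next I'll measure more closely.

```bash
cat > m.py <<'E'
from h import *
np.set_printoptions(precision=4,suppress=True)
p=eyes.get_image("top");w=cloud(p);hsv=cv2.cvtColor(p["img"],cv2.COLOR_BGR2HSV)
H,S,V=[hsv[...,i].astype(int) for i in range(3)]
red=((H<8)|(H>172))&(S>130)&(V>70)
def rect(m,name):
    P=w[m];P=P[~np.isnan(P[:,0])]
    r=cv2.minAreaRect(P[:,:2].astype(np.float32)*1000)
    print(name,len(P),"ctr",np.array(r[0]),"size",np.array(r[1]),"ang",r[2],"z",np.percentile(P[:,2],[5,50,95]),"med",np.median(P,0))
def roi(u0,v0,u1,v1):
    m=np.zeros(H.shape,bool);m[v0:v1,u0:u1]=1;return m
rect(red&roi(135,210,180,240),"redbox")
rect(red&roi(135,210,180,240)&(w[...,2]>.045),"redtop")
rect(red&roi(255,198,272,212),"mark")
rect(roi(130,160,190,255)&(w[...,2]>.028)&(w[...,2]<.042),"trayrim")
rect(roi(130,175,190,210)&(w[...,2]>.046)&(w[...,2]<.06),"browntop")
rect(roi(262,165,305,215)&(w[...,2]>.05)&(w[...,2]<.065),"nestframe")
disc=roi(255,130,390,260)&(w[...,2]>.024)&(w[...,2]<.036)
rect(disc,"disc")
P=w[disc][:,:2];c,r=cv2.minEnclosingCircle(P.astype(np.float32)*1000);print("disc circ",c,r)
rect(roi(330,178,356,200)&(w[...,2]>.125)&(w[...,2]<.145),"knobtop")
rect(roi(350,165,400,205)&(w[...,2]>.07)&(w[...,2]<.1),"roller")
rect(((H>45)&(H<95)&(S>90)&(V<120))&roi(195,175,275,255),"sheet")
E
python3 m.py; python3 - <<'E'
import cv2
a=cv2.imread('pics/top.png')[160:260,120:400]
cv2.imwrite('pics/c1.png',cv2.resize(a,None,fx=2.8,fy=2.8,interpolation=2))
E
```

```text
redbox 201 ctr [496.4613 334.8935] size [70.4297 27.5041] ang 82.36544799804688 z [0.0429 0.0493 0.0539] med [0.4949 0.3319 0.0493]
redtop 169 ctr [496.3092 332.4063] size [65.1755 27.2002] ang 81.39067840576172 z [0.0459 0.0498 0.0541] med [0.4952 0.3311 0.0498]
mark 29 ctr [562.194    9.3397] size [ 9.1835 25.5683] ang 7.308346748352051 z [0.0152 0.0213 0.0257] med [0.5622 0.0094 0.0213]
trayrim 356 ctr [548.4501 324.8492] size [ 81.8704 227.9751] ang 81.4695816040039 z [0.0291 0.0342 0.04  ] med [0.5525 0.3155 0.0342]
browntop 172 ctr [583.3553 320.4333] size [69.6288 55.2483] ang 83.1475601196289 z [0.0466 0.0496 0.0552] med [0.5965 0.3185 0.0496]
nestframe 350 ctr [599.1636 -52.3875] size [72.9738 94.232 ] ang 88.41120147705078 z [0.0511 0.0564 0.0624] med [ 0.5995 -0.0506  0.0564]
disc 7218 ctr [ 616.0535 -144.858 ] size [373.653  327.1042] ang 55.816612243652344 z [0.025  0.0294 0.0343] med [ 0.5891 -0.1683  0.0294]
disc circ (640.0979614257812, -160.51071166992188) 202.904541015625
knobtop 53 ctr [ 593.4826 -225.0277] size [21.4832 19.965 ] ang 85.78813934326172 z [0.1267 0.1322 0.1395] med [ 0.594  -0.2241  0.1322]
roller 399 ctr [ 619.2781 -309.9662] size [ 49.9427 124.0247] ang 15.1551513671875 z [0.0758 0.0834 0.0895] med [ 0.6221 -0.3216  0.0834]
sheet 47 ctr [518.7246 101.3508] size [152.1785 152.279 ] ang 84.91214752197266 z [-0.0042  0.0015  0.0068] med [0.511  0.0917 0.0015]
```

View pics/c1.png

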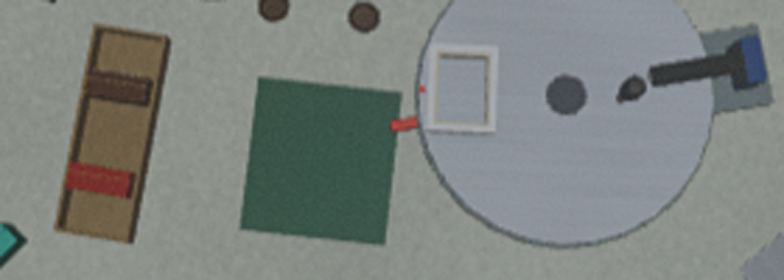

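The crop shows gaps of roughly 30 mm around the red box and an empty nest, with the red mark just clockwise-left of the nest. From the fits: red box at (0.496, 0.332), tray x axis at -8.5°, nest at (0.599, -0.0525), knob at (0.594, -0.225), axis near (0.5955, -0.165), joint about -0.22 rad. Now moving off.

>>> apply_moves --pt "0.055 0.356 -0.309 0.06 -0.953" --pt "0.055 0.356 -0.309 0.06 -0.953" --pt "0.055 0.356 -0.309 0.06 -0.953" --pt "0.055 0.356 -0.309 0.06 -0.953" --pt "0.055 0.356 -0.309 0.06 -0.953" --pt "0.055 0.356 -0.309 0.06 -0.953" --pt "0.055 0.356 -0.309 0.06 -0.953" --pt "0.055 0.356 -0.309 0.06 -0.953" --pt "0.055 0.356 -0.309 0.06 -0.953" --pt "0.055 0.356 -0.309 0.06 -0.953" --pt "0.055 0.356 -0.309 0.06 -0.953" --pt "0.055 0.356 -0.309 0.06 -0.953"

```text
t: 1.85
tool_pos: [0.4609, -0.1173, 0.3441]
tool_rot: [-2.376, -2.054, -0.002]
contact_force: [-0.4, -0.3, -0.6]
opening: 0.0548
grip_force: 0.0
```

```bash
cat > g.py <<'E'
# usage: g.py x y z yawdeg(of tool y) -> shift/roll for the next call
import sys
from h import *
o=telemetry.get_obs();M=R.from_rotvec(o["tool_rot"]).as_matrix()
np.set_printoptions(precision=4,suppress=True)
print("t",o["t"],"pos",o["tool_pos"],"yaw",np.degrees(np.arctan2(M[1,1],M[0,1])),"zaxis",M[:,2],"q",o["q"],"F",o["contact_force"],"open",o["opening"],o["grip_force"])
a=[float(v) for v in sys.argv[1:]]
for i in range(0,len(a),4):
    x=a[i:i+4];d=(np.radians(np.degrees(np.arctan2(M[1,1],M[0,1]))-x[3])+np.pi)%(2*np.pi)-np.pi
    print(x,M.T@(np.array(x[:3])-o["tool_pos"]),d)
E
python3 g.py .496 .332 .28 -8.5 .496 .332 .190 -8.5
```

```text
t 1.85 pos [ 0.4609 -0.1173  0.3441] yaw -8.324891305663751 zaxis [ 0.0001  0.0018 -1.    ] q [-0.4062 -0.2725  2.0149  0.0017  1.3998 -0.2611] F [-0.4077 -0.2573 -0.5906] open 0.054753486938237096 0.0
[0.496, 0.332, 0.28, -8.5] [ 0.4495 -0.0303  0.0649] 0.00305622326503574
[0.496, 0.332, 0.19, -8.5] [ 0.4493 -0.0303  0.1549] 0.00305622326503574
```

>>> apply_moves --pt "0.055 0.449 -0.03 0.06 0" --pt "0.055 0.449 -0.03 0.06 0" --pt "0.055 0.449 -0.03 0.06 0" --pt "0.055 0.449 -0.03 0.06 0" --pt "0.055 0.449 -0.03 0.06 0" --pt "0.055 0.449 -0.03 0.06 0" --pt "0.055 0.449 -0.03 0.06 0" --pt "0.055 0.449 -0.03 0.06 0" --pt "0.055 0.449 -0.03 0.06 0" --pt "0.055 0.449 -0.03 0.06 0" --pt "0.055 0.449 -0.03 0.06 0" --pt "0.055 0.449 -0.03 0.06 0"

```text
t: 2.85
tool_pos: [0.4967, 0.3324, 0.2837]
tool_rot: [-2.374, -2.055, -0.001]
contact_force: [-1.2, -0.1, 0.6]
opening: 0.0547
grip_force: 0.0
```

```bash
python3 g.py .496 .332 .191 -8.5
python3 - <<'E'
from h import *
p=eyes.get_image("scene");a=p["img"][120:300,290:480]
cv2.imwrite('pics/c2.png',cv2.resize(a,None,fx=3,fy=3,interpolation=2))
E
```

```text
t 2.85 pos [0.4967 0.3324 0.2837] yaw -8.242254099033675 zaxis [-0.001   0.0019 -1.    ] q [0.4649 0.0921 1.7808 0.0022 1.2687 0.6081] F [-1.1633 -0.1354  0.6059] open 0.05470590356752802 0.0
[0.496, 0.332, 0.191, -8.5] [-0.0006 -0.0005  0.0927] 0.004498514605381754
```

View pics/c2.png

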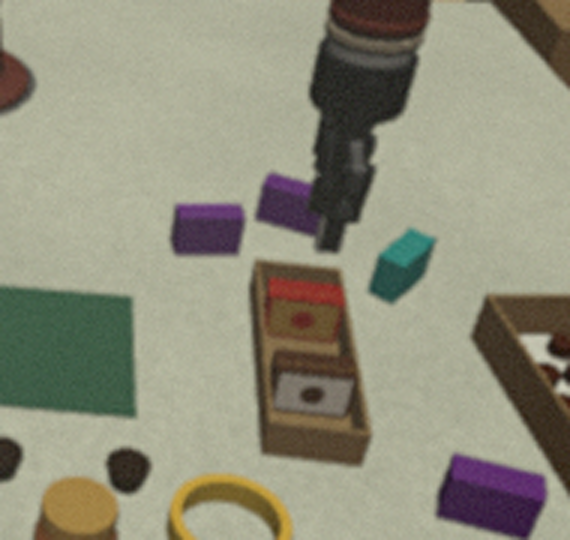

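The red box's gold face with its red spot points towards the camera (+x), and the gripper hangs above the tray. Descending to grip it.

>>> apply_moves --pt "0.055 -0.001 0 0.04 0" --pt "0.055 -0.001 0 0.075 0" --pt "0.055 -0.001 0 0.092 0" --pt "0.055 -0.001 0 0.092 0" --pt "0.02 -0.001 0 0.092 0" --pt "0.02 -0.001 0 0.092 0" --pt "0.02 -0.001 0 0.092 0" --pt "0.02 -0.001 0 0.092 0" --pt "0.02 -0.001 0 0.092 0" --pt "0.02 -0.001 0 0.092 0" --newtons 35

```text
t: 3.73
tool_pos: [0.4983, 0.3268, 0.1952]
tool_rot: [2.38, 2.049, 0.006]
contact_force: [0.5, -1.1, 6.1]
opening: 0.0275
grip_force: 36.7
```

```bash
python3 g.py .51 .085 .26 -91.8 .51 .085 .187 -91.8
```

```text
t 3.7333 pos [0.4983 0.3268 0.1952] yaw -8.537110794179853 zaxis [ 0.0037  0.0013 -1.    ] q [ 0.4557  0.2016  1.8252 -0.0005  1.1109  0.6049] F [ 0.5372 -1.09    6.1088] open 0.027475724112337875 36.7414391040802
[0.51, 0.085, 0.26, -91.8] [-0.2372  0.0477 -0.0651] 1.4532115613648084
[0.51, 0.085, 0.187, -91.8] [-0.2374  0.0474  0.0079] 1.4532115613648084
```

>>> apply_moves --pt "0.02 0 0 -0.04 0" --pt "0.02 0 0 -0.08 0" --pt "0.02 0 0 -0.08 0" --pt "0.02 -0.237 0.048 -0.08 1.453" --pt "0.02 -0.237 0.048 -0.08 1.453" --pt "0.02 -0.237 0.048 -0.08 1.453" --pt "0.02 -0.237 0.048 -0.08 1.453" --pt "0.02 -0.237 0.048 -0.08 1.453" --pt "0.02 -0.237 0.048 -0.08 1.453" --pt "0.02 -0.237 0.048 -0.08 1.453" --pt "0.02 -0.237 0.048 -0.08 1.453" --pt "0.02 -0.237 0.048 -0.08 1.453"

```text
t: 4.73
tool_pos: [0.5095, 0.084, 0.273]
tool_rot: [-3.109, -0.452, -0.001]
contact_force: [0.1, 0.2, -0.9]
opening: 0.0274
grip_force: 35.9
```

>>> apply_moves --pt "0.02 0 0 0 0.4" --pt "0.02 0 0 0 0.4" --pt "0.02 0 0 0 0.4" --pt "0.02 0 0 0 0.4"

```text
t: 5.07
tool_pos: [0.5094, 0.085, 0.2729]
tool_rot: [-3.137, 0.167, -0.001]
contact_force: [0.7, -0.2, -1.0]
opening: 0.0275
grip_force: 35.9
```

```bash
python3 g.py .51 .085 .2 -91.8
python3 - <<'E'
from h import *
p=eyes.get_image("scene");a=p["img"][100:320,200:480]
cv2.imwrite('pics/c3.png',cv2.resize(a,None,fx=2.5,fy=2.5,interpolation=2))
w=cloud(p);hsv=cv2.cvtColor(p["img"],cv2.COLOR_BGR2HSV);H,S,V=[hsv[...,i].astype(int) for i in range(3)]
red=((H<8)|(H>172))&(S>130)&(V>70);P=w[red];P=P[(abs(P[:,0]-.51)<.06)&(abs(P[:,1]-.085)<.06)&(P[:,2]>.05)]
print(len(P),np.percentile(P,[3,50,97],axis=0))
E
```

```text
t 5.0667 pos [0.5094 0.085  0.2729] yaw -96.0851681840429 zaxis [ 0.0006  0.0001 -1.    ] q [ 0.0211 -0.0874  1.9802  0.0001  1.2482  1.698 ] F [ 0.6798 -0.2484 -1.0284] open 0.027450856715241334 35.85875988006592
[0.51, 0.085, 0.2, -91.8] [ 0.0005 -0.0001  0.0729] -0.0747902938132552
1309 [[0.46212112 0.03413148 0.09979787]
 [0.5309918  0.08391988 0.40595656]
 [0.55056247 0.13925753 0.43769392]]
```

View pics/c3.png

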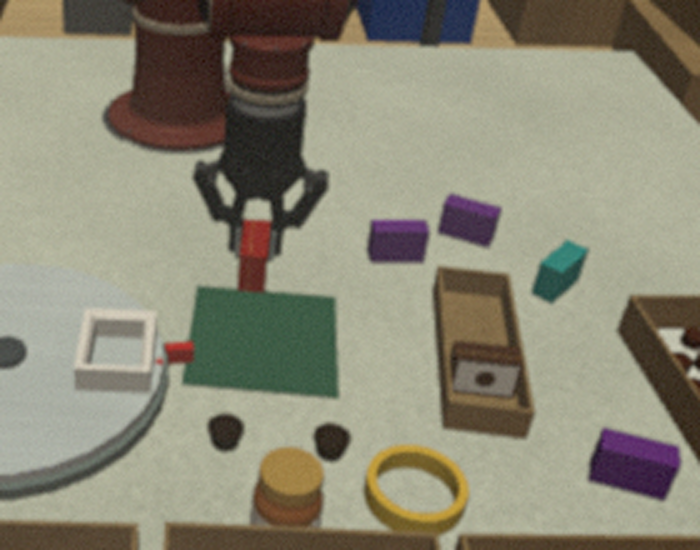

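The red box is held upright at the robot edge of the sheet. Setting it down.

>>> apply_moves --pt "0.02 0 0 0.035 -0.075" --pt "0.02 0 0 0.065 -0.075" --pt "0.02 0 0 0.077 -0.075" --pt "0.02 0 0 0.081 -0.075" --pt "0.02 0 0 0.081 -0.075" --pt "0.02 0 0 0.081 -0.075"

```text
t: 5.62
tool_pos: [0.5098, 0.085, 0.1922]
tool_rot: [-3.141, 0.042, -0.001]
contact_force: [0.5, 0.3, -1.0]
opening: 0.0272
grip_force: 36.4
```

>>> apply_moves --pt "0.02 0 0 0.0015 0" --pt "0.02 0 0 0.003 0" --pt "0.02 0 0 0.003 0" --pt "0.02 0 0 0.003 0"

```text
t: 5.95
tool_pos: [0.5103, 0.085, 0.1908]
tool_rot: [-3.141, 0.043, -0.002]
contact_force: [-2.7, -0.7, 7.7]
opening: 0.0277
grip_force: 37.6
```

>>> apply_moves --pt "0.035 0 0 0 0" --pt "0.05 0 0 0 0" --pt "0.0854 0 0 0 0" --pt "0.0854 0 0 0 0" --pt "0.0854 0 0 0 0" --pt "0.0854 0 0 -0.008 0" --pt "0.0854 0 0 -0.008 0" --pt "0.0854 0 0 -0.008 0"

```text
t: 6.62
tool_pos: [0.5099, 0.085, 0.1975]
tool_rot: [-3.141, 0.044, -0.003]
contact_force: [0.9, 0.4, 0.2]
opening: 0.0853
grip_force: 0.0
```

```bash
python3 g.py
cat > r.py <<'E'
from h import *
import sys
np.set_printoptions(precision=4,suppress=True)
p=eyes.get_image("scene")
w=cloud(p);hsv=cv2.cvtColor(p["img"],cv2.COLOR_BGR2HSV);H,S,V=[hsv[...,i].astype(int) for i in range(3)]
red=((H<8)|(H>172))&(S>130)&(V>70)
gold=(H>14)&(H<30)&(S>70)
for n,m in(("red",red),("gold",gold)):
    P=w[m];P=P[(abs(P[:,0]-.51)<.08)&(P[:,1]>.02)&(P[:,1]<.2)&(P[:,2]>.005)&(P[:,2]<.07)]
    if len(P)>5: print(n,len(P),np.percentile(P,[3,50,97],axis=0));r=cv2.minAreaRect(P[:,:2].astype(np.float32)*1000);print(r)
if len(sys.argv)>1: cv2.imwrite('pics/'+sys.argv[1],cv2.resize(p["img"][130:290,220:420],None,fx=3,fy=3,interpolation=2))
E
python3 r.py
```

```text
t 6.6167 pos [0.5099 0.085  0.1975] yaw -91.6127953843782 zaxis [ 0.0017  0.     -1.    ] q [0.0211 0.0242 2.0148 0.     1.1009 1.62  ] F [0.9492 0.3968 0.2074] open 0.0853224183633611 0.0
red 272 [[0.4922 0.0239 0.008 ]
 [0.547  0.0857 0.0441]
 [0.5665 0.0987 0.0474]]
((540.3912353515625, 72.15187072753906), (55.52959442138672, 109.18257141113281), 52.224430084228516)
gold 15 [[0.5132 0.0459 0.0053]
 [0.5313 0.0726 0.0077]
 [0.56   0.0996 0.0324]]
((554.3364868164062, 67.05281066894531), (45.830833435058594, 69.72582244873047), 48.93925476074219)
```

>>> apply_moves --pt "0.0854 0 -0.02 0 0" --pt "0.0854 0 -0.028 0 0" --pt "0.0854 0 -0.032 0 0" --pt "0.0854 0 -0.036 0 0" --pt "0.0854 0 -0.04 0 0" --pt "0.0854 0 -0.044 0 0" --pt "0.0854 0 -0.048 0 0" --pt "0.0854 0 -0.052 0 0" --pt "0.0854 0 -0.056 0 0" --pt "0.0854 0 -0.056 0 0"

```text
t: 7.5
tool_pos: [0.511, 0.1415, 0.1966]
tool_rot: [-3.141, 0.043, 0.0]
contact_force: [0.2, -0.4, -0.1]
opening: 0.0853
grip_force: 0.0
```

```bash
python3 r.py c4.png
```

```text
red 164 [[0.5141 0.0216 0.0066]
 [0.5514 0.1203 0.02  ]
 [0.5673 0.1444 0.0299]]
((541.8892822265625, 86.93067932128906), (56.42931365966797, 141.78799438476562), 16.975255966186523)
gold 154 [[0.4878 0.106  0.0253]
 [0.5189 0.1221 0.0278]
 [0.5461 0.1413 0.0305]]
((524.9794921875, 83.00542449951172), (69.43208312988281, 123.94776153564453), 8.5857572555542)
```

View pics/c4.png

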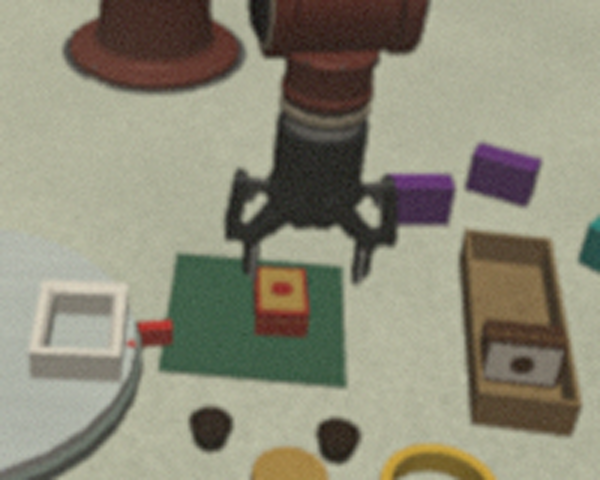

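Box is flat, gold up, around (0.517, 0.122). Gripping across its 46 mm.

>>> apply_moves --pt "0.0854 0.006 0.0195 0 0" --pt "0.0854 0.006 0.0195 0 0" --pt "0.0854 0.006 0.0195 0.0105 0" --pt "0.0854 0.006 0.0195 0.0105 0" --pt "0.035 0.006 0.0195 0.0105 0" --pt "0.035 0.006 0.0195 0.0105 0" --pt "0.035 0.006 0.0195 0.0105 0" --pt "0.035 0.006 0.0195 0.0105 0" --pt "0.035 0.006 0.0195 0.0105 0" --pt "0.035 0.006 0.0195 0.0105 0" --newtons 35

```text
t: 8.38
tool_pos: [0.5166, 0.1214, 0.1865]
tool_rot: [-3.141, 0.044, -0.001]
contact_force: [-0.1, 1.2, 0.9]
opening: 0.045
grip_force: 38.1
```

```bash
python3 g.py .599 -.0525 .255 -91.8
```

```text
t 8.3833 pos [0.5166 0.1214 0.1865] yaw -91.60449981495113 zaxis [ 0.0007  0.0002 -1.    ] q [0.0906 0.0744 1.9846 0.0002 1.0819 1.6893] F [-0.0826  1.1736  0.8796] open 0.04504642626428566 38.12254786491394
[0.599, -0.0525, 0.255, -91.8] [ 0.0872  0.1716 -0.0685] 0.003412121917361066
```

>>> apply_moves --pt "0.035 0 0 -0.04 0" --pt "0.035 0 0 -0.078 0" --pt "0.035 0.04 0.03 -0.078 0" --pt "0.035 0.087 0.1716 -0.078 0.003" --pt "0.035 0.087 0.1716 -0.078 0.003" --pt "0.035 0.087 0.1716 -0.078 0.003" --pt "0.035 0.087 0.1716 -0.078 0.003" --pt "0.035 0.087 0.1716 -0.078 0.003" --pt "0.035 0.087 0.1716 -0.078 0.003" --pt "0.035 0.087 0.1716 -0.078 0.003"

```text
t: 9.22
tool_pos: [0.5983, -0.0524, 0.2636]
tool_rot: [-3.14, 0.05, 0.002]
contact_force: [-0.5, -0.5, -1.0]
opening: 0.0454
grip_force: 37.9
```

```bash
python3 g.py .599 -.0525 .255 -91.8
cat > n.py <<'E'
from h import *
import sys
np.set_printoptions(precision=4,suppress=True)
p=eyes.get_image("scene");w=cloud(p);hsv=cv2.cvtColor(p["img"],cv2.COLOR_BGR2HSV);H,S,V=[hsv[...,i].astype(int) for i in range(3)]
red=((H<8)|(H>172))&(S>130)&(V>70);white=(S<60)&(V>130)
near=(abs(w[...,0]-.6)<.08)&(abs(w[...,1]+.0525)<.06)
def st(n,m):
    P=w[m&near]
    if len(P)>5: print(n,len(P),"\n",np.percentile(P,[2,50,98],axis=0))
st("red",red&(w[...,2]>.035)&(w[...,2]<.13));
st("redfront",red&(w[...,2]>.035)&(w[...,2]<.097))
st("nest top",white&(w[...,2]>.052)&(w[...,2]<.066))
cv2.imwrite('pics/'+sys.argv[1],cv2.resize(p["img"][150:290,180:320],None,fx=4,fy=4,interpolation=2))
E
python3 n.py c5.png
```

```text
t 9.2167 pos [ 0.5983 -0.0524  0.2636] yaw -91.8066229051333 zaxis [-0.0013  0.0008 -1.    ] q [-0.2113  0.122   1.785   0.0005  1.236   1.3909] F [-0.5049 -0.5009 -1.0346] open 0.04535417071038563 37.92559504508972
[0.599, -0.0525, 0.255, -91.8] [0.0008 0.0001 0.0086] -0.00011559150062323553
red 171 
 [[ 0.5918 -0.0723  0.0835]
 [ 0.6331 -0.0502  0.0988]
 [ 0.6358 -0.0295  0.1068]]
redfront 73 
 [[ 0.6314 -0.0692  0.0825]
 [ 0.6336 -0.0503  0.0895]
 [ 0.6363 -0.0314  0.0968]]
nest top 258 
 [[ 0.5599 -0.0862  0.0532]
 [ 0.622  -0.0396  0.0572]
 [ 0.6471 -0.0136  0.0596]]
```

View pics/c5.png

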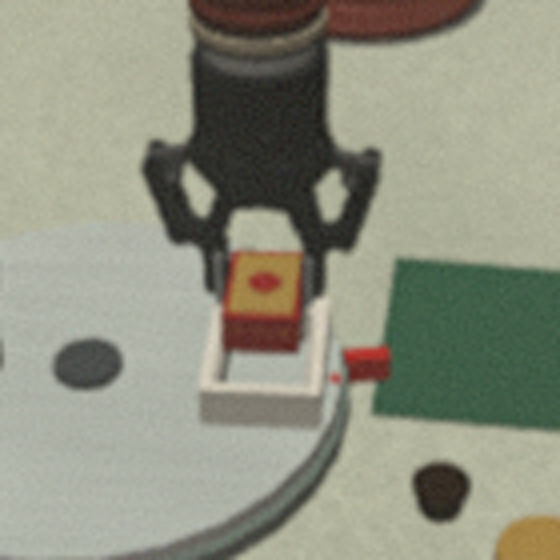

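Box and nest line up in the same camera (x 0.6005 against 0.6005, y -0.050 against -0.050). Lowering into the recess.

>>> apply_moves --pt "0.035 0 0 0.012 0" --pt "0.035 0 0 0.018 0" --pt "0.035 0 0 0.021 0" --pt "0.035 0 0 0.024 0" --pt "0.035 0 0 0.027 0" --pt "0.035 0 0 0.03 0" --pt "0.035 0 0 0.033 0" --pt "0.035 0 0 0.033 0" --pt "0.035 0 0 0.033 0"

```text
t: 10.02
tool_pos: [0.5986, -0.0528, 0.2311]
tool_rot: [-3.141, 0.049, 0.0]
contact_force: [0.7, -1.6, -2.2]
opening: 0.0449
grip_force: 37.9
```

>>> apply_moves --pt "0.05 0 0 0 0" --pt "0.06 0 0 0 0" --pt "0.065 0 0 0 0" --pt "0.065 0 0 -0.03 0" --pt "0.0 0 0 -0.04 0" --pt "0.0 0 0 -0.04 0" --pt "0.0 0 0 -0.04 0" --pt "0.0 0 0 -0.04 0" --pt "0.0 0 0 -0.04 0" --pt "0.0 0 0 -0.04 0" --pt "0.0 0 0 -0.04 0" --pt "0.0 0 0 -0.04 0"

```text
t: 11.02
tool_pos: [0.5985, -0.0527, 0.2705]
tool_rot: [-3.141, 0.049, 0.002]
contact_force: [0.1, -0.9, 0.2]
opening: -0.0001
grip_force: 0.0
```

```bash
python3 g.py; python3 n.py c6.png
```

```text
t 11.0167 pos [ 0.5985 -0.0527  0.2705] yaw -91.79125918177107 zaxis [-0.0011  0.0002 -1.    ] q [-0.2117  0.1144  1.7807 -0.      1.2476  1.3904] F [ 0.1308 -0.9168  0.1501] open -9.739436399243543e-05 0.0
red 69 
 [[ 0.5785 -0.0729  0.0555]
 [ 0.607  -0.0483  0.0576]
 [ 0.634  -0.0287  0.0599]]
redfront 69 
 [[ 0.5785 -0.0729  0.0555]
 [ 0.607  -0.0483  0.0576]
 [ 0.634  -0.0287  0.0599]]
nest top 380 
 [[ 0.5546 -0.0859  0.0533]
 [ 0.6034 -0.0494  0.0569]
 [ 0.6468 -0.0139  0.0596]]
```

It looks almost flush already; pressing to be sure.

>>> apply_moves --pt "0.0 0 0 0.025 0" --pt "0.0 0 0 0.034 0" --pt "0.0 0 0 0.038 0" --pt "0.0 0 0 0.04 0" --pt "0.0 0 0 0.042 0" --pt "0.0 0 0 0.043 0" --pt "0.0 0 0 0.043 0"

```text
t: 11.65
tool_pos: [0.6002, -0.0526, 0.2314]
tool_rot: [-3.141, 0.049, -0.007]
contact_force: [-0.8, 1.4, 9.6]
opening: -0.0001
grip_force: 4.6
```

>>> apply_moves --pt "0.0 0 0 0.004 0" --pt "0.0 0 0 0.006 0" --pt "0.0 0 0 0.006 0" --pt "0.0 0 0 -0.03 0" --pt "0.0 0 0 -0.07 0" --pt "0.05 0 0 -0.1 0" --pt "0.05 0 0 -0.1 0" --pt "0.05 0 0 -0.1 0"

```text
t: 12.32
tool_pos: [0.5994, -0.0529, 0.3317]
tool_rot: [3.14, -0.049, 0.009]
contact_force: [-0.8, -0.6, -0.3]
opening: 0.036
grip_force: 0.0
```

```bash
cat m.py | sed 's/^rect(\(red&roi(135\|roi(130\|((H\).*//' > m2.py; python3 m2.py; python3 n.py c7.png; python3 g.py .594 -.2247 .325 -91.8 .594 -.2247 .273 -91.8
```

```text
mark 19 ctr [539.5244   2.9132] size [58.2087 12.2215] ang 0.8222071528434753 z [0.0154 0.0211 0.4402] med [0.5623 0.0032 0.0211]
nestframe 249 ctr [585.4062 -50.6732] size [73.0191 47.9199] ang 83.60762786865234 z [0.0516 0.0566 0.0622] med [ 0.5807 -0.0472  0.0566]
disc 5062 ctr [ 593.6014 -172.3704] size [304.7435 317.414 ] ang 59.44445037841797 z [0.0251 0.0294 0.0343] med [ 0.5756 -0.2027  0.0294]
disc circ (584.1038818359375, -175.37838745117188) 182.9585418701172
knobtop 47 ctr [ 589.0235 -223.2449] size [19.6262 18.9969] ang 59.03457260131836 z [0.1279 0.1351 0.1406] med [ 0.5887 -0.2231  0.1351]
roller 395 ctr [ 621.7787 -308.7177] size [ 50.0956 121.3588] ang 11.853039741516113 z [0.0757 0.083  0.0895] med [ 0.6219 -0.3221  0.083 ]
red 62 
 [[ 0.5871 -0.0748  0.0559]
 [ 0.6153 -0.0491  0.0578]
 [ 0.6433 -0.0271  0.0594]]
redfront 62 
 [[ 0.5871 -0.0748  0.0559]
 [ 0.6153 -0.0491  0.0578]
 [ 0.6433 -0.0271  0.0594]]
nest top 394 
 [[ 0.5623 -0.0882  0.0533]
 [ 0.6107 -0.0528  0.0569]
 [ 0.6567 -0.0124  0.0594]]
t 12.4167 pos [ 0.5983 -0.0526  0.3273] yaw -91.78839557412296 zaxis [-0.0016  0.0004 -1.    ] q [-0.2116  0.0548  1.7427  0.      1.3457  1.3904] F [ 0.2836  0.3805 -0.2407] open 0.04937841107223449 0.0
[0.594, -0.2247, 0.325, -91.8] [0.0011 0.1721 0.0023] 0.00020253543935799811
[0.594, -0.2247, 0.273, -91.8] [0.0012 0.1721 0.0543] 0.00020253543935799811
```

The box is home (top 0.0578 m), but pressing nudged the disc to about -0.30 rad. The knob is now at (0.589, -0.2235). Going to grip it.

>>> apply_moves --pt "0.05 -0.004 0.171 0 0" --pt "0.05 -0.004 0.171 0 0" --pt "0.05 -0.004 0.171 0 0" --pt "0.05 -0.004 0.171 0 0" --pt "0.05 -0.004 0.171 0 0" --pt "0.05 -0.004 0.171 0 0" --pt "0.05 -0.004 0.171 0.03 0" --pt "0.05 -0.004 0.171 0.0545 0" --pt "0.05 -0.004 0.171 0.0545 0" --pt "0.05 -0.004 0.171 0.0545 0" --newtons 60

```text
t: 13.25
tool_pos: [0.5884, -0.2217, 0.2706]
tool_rot: [-3.138, 0.047, 0.009]
contact_force: [-0.3, 0.0, 1.1]
opening: 0.0499
grip_force: 0.0
```

>>> apply_moves --pt "0.015 0 0 0 0" --pt "0.015 0 0 0 0" --pt "0.015 0 0 0 0" --pt "0.015 0 0 0 0" --pt "0.015 0 0 0 0" --pt "0.015 0 0 0 0" --pt "0.015 0 0 0 0"

```text
t: 13.83
tool_pos: [0.5899, -0.2244, 0.2761]
tool_rot: [3.138, -0.049, 0.005]
contact_force: [-0.1, -5.2, 4.5]
opening: 0.0222
grip_force: 59.2
```

```bash
cat > arc.py <<'E'
import sys
from h import *
o=telemetry.get_obs();M=R.from_rotvec(o["tool_rot"]).as_matrix();ax=np.array([.5955,-.165]);p=o["tool_pos"]
a0=np.degrees(np.arctan2(*(p[:2]-ax)[::-1]));print("t",o["t"],"pos",p,"r",np.hypot(*(p[:2]-ax)),"angle",a0,"F",o["contact_force"],"open",o["opening"],"yaw",np.degrees(np.arctan2(M[1,1],M[0,1])))
j=float(sys.argv[1]);step=float(sys.argv[2]);n=int(sys.argv[3])  # first angle, step, rows
print([[0.015]+list((M.T@np.array([*(ax+.06*np.array([np.cos(np.radians(t)),np.sin(np.radians(t))])-p[:2]),.273-p[2]])).round(4)[:2])+[float(round(p[2]-.273,3)),0] for t in j+step*np.arange(n)])
E
python3 arc.py -90 10 12
```

```text
t 13.8333 pos [ 0.58994608 -0.22441754  0.27611765] r 0.05967654257493408 angle -95.34008035650172 F [-0.14039171 -5.23805499  4.53622485] open 0.022232323586712406 yaw -91.803869460015
[[0.015, np.float64(0.0056), np.float64(0.0004), 0.003, 0], [0.015, np.float64(0.0159), np.float64(-0.0008), 0.003, 0], [0.015, np.float64(0.026), np.float64(-0.0039), 0.003, 0], [0.015, np.float64(0.0353), np.float64(-0.0086), 0.003, 0], [0.015, np.float64(0.0437), np.float64(-0.0148), 0.003, 0], [0.015, np.float64(0.0508), np.float64(-0.0225), 0.003, 0], [0.015, np.float64(0.0566), np.float64(-0.0312), 0.003, 0], [0.015, np.float64(0.0607), np.float64(-0.0408), 0.003, 0], [0.015, np.float64(0.0631), np.float64(-0.051), 0.003, 0], [0.015, np.float64(0.0636), np.float64(-0.0615), 0.003, 0], [0.015, np.float64(0.0624), np.float64(-0.0718), 0.003, 0], [0.015, np.float64(0.0594), np.float64(-0.0819), 0.003, 0]]
```

>>> apply_moves --pt "0.015 0.006 0 0 0" --pt "0.015 0.016 -0.001 0 0" --pt "0.015 0.026 -0.004 0 0" --pt "0.015 0.035 -0.009 0 0" --pt "0.015 0.044 -0.015 0 0" --pt "0.015 0.051 -0.0225 0 0" --pt "0.015 0.0565 -0.031 0 0" --pt "0.015 0.0605 -0.041 0 0" --pt "0.015 0.063 -0.051 0 0" --pt "0.015 0.0635 -0.0615 0 0" --pt "0.015 0.0625 -0.072 0 0" --pt "0.015 0.0595 -0.082 0 0"

```text
t: 14.83
tool_pos: [0.6522, -0.1431, 0.2761]
tool_rot: [3.14, -0.049, 0.005]
contact_force: [-3.3, -4.5, 7.7]
opening: 0.0219
grip_force: 59.6
```

```bash
python3 arc.py 30 10 12 | sed 's/np.float64//g'; python3 m2.py | grep -E "knob|nestf|mark"
```

```text
t 14.8333 pos [ 0.65216212 -0.1430592   0.27612591] r 0.060761787904873174 angle 21.16747731328842 F [-3.29202013 -4.50656976  7.71578446] open 0.02187849823213306 yaw -91.77913704511602
[[0.015, (-0.005), (-0.0079), 0.003, 0], [0.015, (-0.0112), (-0.0163), 0.003, 0], [0.015, (-0.0188), (-0.0235), 0.003, 0], [0.015, (-0.0276), (-0.0292), 0.003, 0], [0.015, (-0.0372), (-0.0333), 0.003, 0], [0.015, (-0.0474), (-0.0357), 0.003, 0], [0.015, (-0.0578), (-0.0363), 0.003, 0], [0.015, (-0.0682), (-0.0351), 0.003, 0], [0.015, (-0.0782), (-0.032), 0.003, 0], [0.015, (-0.0876), (-0.0273), 0.003, 0], [0.015, (-0.0959), (-0.0211), 0.003, 0], [0.015, (-0.1031), (-0.0134), 0.003, 0]]
mark 31 ctr [562.4597   9.3534] size [ 9.1242 25.9187] ang 10.135782241821289 z [0.0168 0.021  0.0264] med [0.5623 0.0093 0.021 ]Traceback (most recent call last):
  File "m2.py", line 17, in <module>
    rect(roi(262,165,305,215)&(w[...,2]>.05)&(w[...,2]<.065),"nestframe")
    ~~~~^^^^^^^^^^^^^^^^^^^^^^^^^^^^^^^^^^^^^^^^^^^^^^^^^^^^^^^^^^^^^^^^^
  File "m2.py", line 9, in rect
    print(name,len(P),"ctr",np.array(r[0]),"size",np.array(r[1]),"ang",r[2],"z",np.percentile(P[:,2],[5,50,95]),"med",np.median(P,0))
                                                                                ~~~~~~~~~~~~~^^^^^^^^^^^^^^^^^^
    return _quantile_unchecked(
        a, q, axis, out, overwrite_input, method, keepdims, weights)
    return _ureduce(a,
                    func=_quantile_ureduce_func,
    ...<5 lines>...
                    overwrite_input=overwrite_input,
                    method=method)
    r = func(a, **kwargs)
    result = _quantile(arr,
                       quantiles=q,
    ...<2 lines>...
                       out=out,
                       weights=wgt)
    slices_having_nans = np.isnan(arr[-1, ...])
                                  ~~~^^^^^^^^^
IndexError: index -1 is out of bounds for axis 0 with size 0
```

>>> apply_moves --pt "0.015 -0.005 -0.008 0 0" --pt "0.015 -0.011 -0.0165 0 0" --pt "0.015 -0.019 -0.0235 0 0" --pt "0.015 -0.0275 -0.029 0 0" --pt "0.015 -0.037 -0.0335 0 0" --pt "0.015 -0.0475 -0.0355 0 0" --pt "0.015 -0.058 -0.0365 0 0" --pt "0.015 -0.068 -0.035 0 0" --pt "0.015 -0.078 -0.032 0 0" --pt "0.015 -0.0875 -0.0275 0 0" --pt "0.015 -0.096 -0.021 0 0" --pt "0.015 -0.103 -0.0135 0 0"

```text
t: 15.88
tool_pos: [0.5498, -0.1263, 0.2761]
tool_rot: [-3.141, 0.048, -0.012]
contact_force: [6.9, -0.7, 3.8]
opening: 0.022
grip_force: 59.6
```

```bash
python3 arc.py 150 10 12 | sed 's/np.float64//g'
python3 - <<'E'
from h import *
p=eyes.get_image("scene");cv2.imwrite('pics/c8.png',cv2.resize(p["img"][150:330,70:330],None,fx=3,fy=3,interpolation=2))
E
```

```text
t 15.8833 pos [ 0.54980776 -0.12625558  0.27609872] r 0.05990751991029843 angle 139.70395083170285 F [ 6.93884216 -0.660487    3.81093424] open 0.021968178821642575 yaw -91.76568722618381
[[0.015, (-0.006), (0.0089), 0.003, 0], [0.015, (-0.0101), (0.0185), 0.003, 0], [0.015, (-0.0125), (0.0287), 0.003, 0], [0.015, (-0.0131), (0.0392), 0.003, 0], [0.015, (-0.0119), (0.0496), 0.003, 0], [0.015, (-0.0089), (0.0596), 0.003, 0], [0.015, (-0.0042), (0.0689), 0.003, 0], [0.015, (0.0021), (0.0773), 0.003, 0], [0.015, (0.0097), (0.0844), 0.003, 0], [0.015, (0.0185), (0.0902), 0.003, 0], [0.015, (0.0281), (0.0943), 0.003, 0], [0.015, (0.0382), (0.0967), 0.003, 0]]
```

View pics/c8.png

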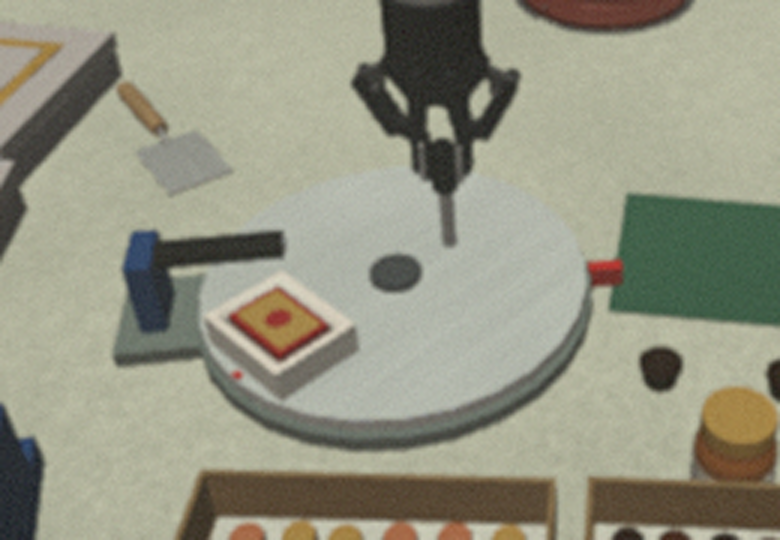

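The box has passed under the roller and sits flush, gold up, and the knob is still gripped. Continuing.

>>> apply_moves --pt "0.015 -0.006 0.009 0 0" --pt "0.015 -0.01 0.0185 0 0" --pt "0.015 -0.0125 0.0285 0 0" --pt "0.015 -0.013 0.039 0 0" --pt "0.015 -0.012 0.0495 0 0" --pt "0.015 -0.009 0.0595 0 0" --pt "0.015 -0.004 0.069 0 0" --pt "0.015 0.002 0.0775 0 0" --pt "0.015 0.0095 0.0845 0 0" --pt "0.015 0.0185 0.09 0 0" --pt "0.015 0.028 0.0945 0 0" --pt "0.015 0.038 0.0965 0 0"

```text
t: 16.93
tool_pos: [0.5845, -0.2242, 0.276]
tool_rot: [-3.141, 0.049, -0.001]
contact_force: [-4.2, -0.4, 10.7]
opening: 0.0223
grip_force: 60.8
```

```bash
python3 arc.py 266 5 4 | sed 's/np.float64//g'
```

```text
t 16.9333 pos [ 0.58452895 -0.22421762  0.27599157] r 0.06022533115567773 angle -100.4959921555758 F [-4.16054952 -0.37231073 10.6817696 ] open 0.022304226770390283 yaw -91.79315005639917
[[0.015, (0.0068), (0.0004), 0.003, 0], [0.015, (0.012), (0.0004), 0.003, 0], [0.015, (0.0172), (-0.0001), 0.003, 0], [0.015, (0.0224), (-0.001), 0.003, 0]]
```

>>> apply_moves --pt "0.015 0.007 0.0005 0 0" --pt "0.015 0.012 0.0005 0 0" --pt "0.015 0.017 0 0 0" --pt "0.015 0.0223 -0.001 0 0" --pt "0.015 0.0223 -0.001 0 0" --pt "0.015 0.0223 -0.001 0 0"

```text
t: 17.43
tool_pos: [0.6074, -0.2239, 0.2761]
tool_rot: [3.14, -0.049, 0.009]
contact_force: [2.7, -3.4, 6.2]
opening: 0.0219
grip_force: 60.3
```

```bash
python3 arc.py 281 0 1 | sed 's/np.float64//g';python3 m2.py | grep -E "knob|nestf|mark"; python3 n.py c9.png
```

```text
t 17.4333 pos [ 0.60743789 -0.22390839  0.2761157 ] r 0.060105841328105904 angle -78.5440476998547 F [ 2.72034017 -3.43650621  6.2290184 ] open 0.02193489600401323 yaw -91.77249942625248
[[0.015, (-0.0005), (0.0), 0.003, 0]]
mark 30 ctr [563.1337   5.1411] size [ 8.6608 34.2773] ang 8.631658554077148 z [0.0125 0.0212 0.0256] med [0.5622 0.0093 0.0212]
nestframe 672 ctr [574.4687 -54.4767] size [93.0109 73.1749] ang 10.81347942352295 z [0.0516 0.0569 0.0623] med [ 0.5762 -0.0558  0.0569]
knobtop 2 ctr [ 600.8654 -198.8156] size [4.828 0.   ] ang -169.2494354248047 z [0.1297 0.1361 0.1426] med [ 0.6009 -0.1988  0.1361]
red 58 
 [[ 0.5602 -0.0761  0.0555]
 [ 0.5809 -0.0529  0.0577]
 [ 0.6098 -0.0266  0.0604]]
redfront 58 
 [[ 0.5602 -0.0761  0.0555]
 [ 0.5809 -0.0529  0.0577]
 [ 0.6098 -0.0266  0.0604]]
nest top 355 
 [[ 0.5276 -0.0914  0.053 ]
 [ 0.5817 -0.0502  0.057 ]
 [ 0.6252 -0.0113  0.0594]]
```

The nest frame is at 100.8° and the mark at 100.9°, so it's aligned. Releasing and rising.

>>> apply_moves --pt "0.03 0 0 0 0" --pt "0.045 0 0 0 0" --pt "0.055 0 0 0 0" --pt "0.055 0 0 0 0" --pt "0.055 0 0 -0.03 0" --pt "0.055 0 0 -0.07 0" --pt "0.055 0 0 -0.1 0" --pt "0.055 -0.1 0.1 -0.12 0" --pt "0.055 -0.1 0.1 -0.12 0" --pt "0.055 -0.1 0.1 -0.12 0" --pt "0.055 -0.1 0.1 -0.12 0" --pt "0.055 -0.1 0.1 -0.12 0"

```text
t: 18.53
tool_pos: [0.5007, -0.3231, 0.3943]
tool_rot: [3.14, -0.056, -0.0]
contact_force: [0.1, 1.2, -0.1]
opening: 0.0551
grip_force: 0.0
```

```bash
python3 m2.py | grep -E "knob|nestf|mark"; python3 n.py c10.png
```

```text
mark 31 ctr [563.4639   5.3451] size [ 8.5603 34.2885] ang 10.730217933654785 z [0.0163 0.0212 0.0252] med [0.5622 0.0093 0.0212]
nestframe 682 ctr [574.6957 -54.3196] size [92.9959 73.1117] ang 10.726890563964844 z [0.0519 0.0567 0.0625] med [ 0.5759 -0.0559  0.0567]
knobtop 51 ctr [ 606.8356 -223.0799] size [22.0946 20.2078] ang 50.54951477050781 z [0.1271 0.1324 0.1392] med [ 0.6065 -0.2232  0.1324]
red 57 
 [[ 0.5574 -0.0763  0.0554]
 [ 0.58   -0.0529  0.0577]
 [ 0.6112 -0.0288  0.0596]]
redfront 57 
 [[ 0.5574 -0.0763  0.0554]
 [ 0.58   -0.0529  0.0577]
 [ 0.6112 -0.0288  0.0596]]
nest top 344 
 [[ 0.5274 -0.0912  0.0528]
 [ 0.5788 -0.052   0.0569]
 [ 0.6253 -0.0112  0.0596]]
```

View pics/c10.png

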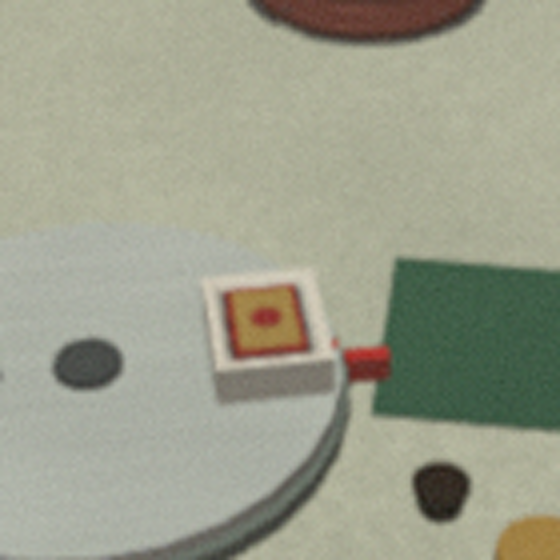

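The box is flush in the nest, gold up, the tick meets the red mark, and the arm is clear. Handing in.

```bash
python3 -c "
from station import ctrl
print(ctrl.finish_job())"
```

```text
the job is handed in; nothing more can be done
None
```

The red box lies flush in the nest, gold face up; the turntable made one full anticlockwise turn and stopped within about 1° of the loading mark, with the arm clear, and the job was handed in at about 19 s (no verdict came back).

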